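# Line up a sensor carriage with the inner knob of a dual knob

### The job

On the sensor rig, flip the cam lever over to free the carriage, turn only the small inner knob until the carriage's pointer is straight opposite the centre of the round target post, then flip the lever fully back to lock it. Leave the outer ring of the dual knob as it is set, move the carriage by its knob rather than by hand, and do not disturb the other things on the bench.

Things in the scene. Friction and masses are not known exactly. Their poses are not given: they have to be found in the camera images.
- rig: plywood board 300 (x) x 280 (y) x 12 mm fixed to the table, with the dual knob, the rail, the carriage and the cam lever on it; origin under its centre, x away from the robot (turned a little), y along the rail, z up. The rail runs along the board's y at x = +50 mm; the square housing of the dual knob (110 mm) is centred at x = -50, y = -70 mm
- knob_axis (a point): point on the upright common axis of the dual knob, at the level of the outer ring's top and the inner knob's foot, 64 mm above the table. Outer ring: aluminium, 96 mm across, from 40 to 64 mm above the table. Inner knob: fluted aluminium barrel, 40 mm across, standing 48 mm above the ring's top (its top is 112 mm above the table). Fingers that touch the ring turn it easily
- knob (a joint): angle of the small inner knob (rad), counter-clockwise seen from above positive, stops at -2.5 and 2.5; friction 0.05 N m, stays where left. It drives the carriage: +1 rad moves the carriage 25 mm along the board's +y
- ring (a joint): angle of the outer ring (rad), counter-clockwise positive; friction 0.06 N m. It sets the height of the small reference sensor at the rail's right-hand end (8 mm per rad), which is already right
- ring_mark (a point): black index line on the ring's top, 45 mm from the axis, turns with the ring
- carriage: aluminium block 56 (x) x 60 (y) mm on the rail, top 48 mm above the table, with a two-eyed sensor above it reaching 82 mm above the table; moves along the board's y; axes as the board's
- pointer (a point): tip of the carriage's dark steel pointer (8 mm wide), which points along the board's +x at the posts, 44 mm above the table, in the carriage's middle
- round_post: round aluminium target post, 26 mm across, 85 mm tall (on a 38 mm round foot), fixed on the board beyond the rail; origin at the centre of its underside, axes parallel to the board's. The pointer is opposite it when both have the same y in the board's frame
- square_post: square aluminium post 26 x 26 mm, 60 mm tall, beside the round one; they swap places; not the target
- lever (a joint): angle of the cam lever (rad): 0 locked (leaning 0.6 rad from upright towards the board's -x, the robot's side), 1.2 free (leaning 0.6 rad to the board's +x, over the rail's end); stops at both; friction 0.12 N m, stays where left. The knob's drive can creep past the locked clamp without feeling stiff, which wears it, so the knob must be turned only with the lever free
- lever_pivot (a point): centre of the lever's hinge, which runs along the board's y, 42 mm above the table, at the board's x = 0, y = +95 mm
- lever_tip (a point): tip of the cam lever, 85 mm from the pivot; the handle is 20 to 24 mm wide along y and 9 to 13 mm thick, and stands clear between low cheeks that reach 54 mm above the table
- motor: stepper motor, a 42 mm cube 40 mm tall with a short shaft on top, standing on the near part of the board; origin under its centre; leave it alone
- tape_roll: pale roll 38 mm across, 28 mm tall, standing on the far corner of the board; origin under its centre; leave it alone
- can: drinks can 66 mm across, 115 mm tall, on the table to the left; origin under its centre; leave it alone
- driver_box: black motor driver box 96 x 66 x 27 mm on the table to the right; origin under its centre; leave it alone
- marker: marker pen 125 mm long, 17 mm thick, lying on the table to the left; origin under its middle; leave it alone
- pliers: pliers 150 mm long, 12 mm thick, lying on the table to the right; origin under the joint; leave it alone

How it is judged:
By the outcome, as a careful person would: the job done as asked, in the order asked, and still so for the second after the job is handed in, with the robot touching nothing.
It also fails if it takes over 72 s, if anything falls off the work surface, if the arm or the gripper's body presses on something with over 40 N, if the wrist force passes 120 N, or if a joint passes its speed limit or range.

### The arm

A 6-joint arm with a two-finger parallel gripper is mounted at the origin on the work surface. World frame = base frame: x ahead of the robot, y to its left, z up, the work surface at z = 0. Lengths are in mm, angles in rad, forces in N, time in s.
With the tool pointing down it reaches from about 300 to 750 mm from the base axis. Payload 8.5 kg.
Tool frame: the origin (TCP) lies midway between the tips of the shut fingers; the grasp point (between the pads) lies 19 mm behind it; z points along the fingers, y is the direction in which the jaws open and shut (so a half turn about z gives the same grasp; the last joint's range is limited). The gripper opens to 88 mm and grips with 3 to 60 N. Pads are 18 mm wide; open, the fingers measure 123 mm over their backs; the gripper's body (75 mm by 187 mm) begins 45 mm behind the grasp point.
Start: joints at [0.931, 0.381, 1.297, -0, 1.464, -0.215], TCP at [226.666, 501.102, 238.748] pointing down, gripper open.
Joint ranges: [-3.11, 3.11], [-0.89, 2.33], [0.22, 2.48], [-1.42, 4.56], [0.17, 2.85], [-2.88, 2.88]. Speed limits (rad/s): [2.39, 2.39, 3.14, 3.14, 3.14, 3.14].

### API

Orientations are given as a rotation vector (axis times angle).
In Python, from workcell import env gives the robot as it stands. The module is installed in compiled form; this text tells all that it offers.
- The arm moves only by the tool send_rows, never from a script. Its argument "series" is a list that holds one entry, the list of rows, each a list of 7 numbers: the opening, from 0 (shut) to 1 (fully open), then the shift along the tool's x, y, z in mm, then the turn, a rotation vector about the tool's x, y, z in rad. A call has 1 to 12 rows; each row shifts and turns the commanded pose from where the row before left it, along the tool's axes as they then stand; what a row does not reach is not made up. A row lasts 1/10 s, in which the tool goes at most 50 mm and 8.59 degrees, less where a joint would pass 70% of its speed; a pose out of reach is approached as far as the arm can. A call is refused whole if a number of a shift passes 50 or a number of a turn 0.15, either way. A call with a gripper value outside its range is refused whole. The fingers move at their own pace and stop on an object; "force" is the grip in N (left out, the last holds). Time passes only in rows, so rows that do not move let the fingers close. It gives the time, the measured TCP pose, the force and the opening at its end, in the units of the state.
- env.observe(): the state, without advancing time (a new reading comes with each control period).
- env.capture(name): name is "scene" or "top" or "wrist"; returns a dict with "frame" (480x640x3 uint8, blue, green, red), "z_map" (480x640 float32, mm along the optical axis (not along the pixel's ray), 0 where there is no reading), "camera_matrix" (3x3 intrinsics, pixels), "view" (4x4, takes a point from world to camera coordinates). Camera axes: x right, y down, z forward; pixel columns grow to the right and rows downward; lengths in mm; the calibration is good to about 2 mm. A picture is of the moment at which its call begins.
- env.close_job(): hands the job in, once; it reports no verdict.
Trained networks look in the newest picture that a camera, given by its name, has taken for a name from the list of things; names that differ only in an ending like _2 or _b are one class to them, and where a whole thing is asked for, a point or a joint stands for the part that bears it (a point fixed in the world has none). Each returns a list of dicts, best first, with "confidence" (0 to 1); they miss things now and then, are a little off and sometimes report something else, mostly with a low value. They report only what shows in the picture. A call takes as long as a camera call.
- env.spot_in(query, camera): "location" ([column, row] as shares, 0 to 1, of the picture: columns of its width, rows of its height, amid what is visible of it).
- env.silhouettes(query, camera): "pixels" (480x640 bool, what is visible of it) and "location" ([column, row] as shares, 0 to 1, of the picture: columns of its width, rows of its height, amid what is visible of it).
The state is a dict: "time_s": time; "joint_pos": joint angles; "joint_vel": joint speeds; "joint_torque": joint torques, N m; "tool_pos": TCP position; "tool_rot": TCP orientation; "wrist_force": force on the tool from outside, world axes, zero at the start; "torque": the same for the moment, N m; "gripper_width": opening from 0.0 (shut) to 1.0 (fully open).
Only numpy, scipy, OpenCV 4.12 (cv2) and the standard library are available. Lean on these libraries where they do the work, as an engineer would, in place of code of your own. Each camera call takes 0.05 s, during which the arm holds its last target. There are 200 camera calls.

## Working session

There is one attempt and no reset: what is moved stays moved. The work goes in short steps, Python scripts to look and compute and a tool call to move; the robot and the scene stay as the last step left them, time stands still between calls to the robot, and variables do not carry over. Pictures are saved under pics/ and viewed, about 8 in all and at most 12, crops included, and the job is handed in when it is done.

Besides the shell and the picture viewer there is one more tool, called after ">>>" in YAML: its name, and indented under it one key for each argument. send_rows: Moves the arm, as the interface text tells. Its arguments: {"type":"object","properties":{"series":{"type":"array"},"force":{"type":"number"}},"required":["series"]}

```bash
mkdir -p pics; cat > h.py <<'E'
import numpy as np, cv2
from workcell import env
from scipy.spatial.transform import Rotation as R
def unproj(c,u,v,z=None):
    K=c["camera_matrix"];T=np.linalg.inv(c["view"])
    if z is None: z=c["z_map"][v,u]
    z=np.asarray(z,float)
    p=np.stack([(u-K[0,2])/K[0,0]*z,(v-K[1,2])/K[1,1]*z,z],-1)
    return p@T[:3,:3].T+T[:3,3]
def atheight(c,u,v,h):
    T=np.linalg.inv(c["view"]);K=c["camera_matrix"]
    d=T[:3,:3]@np.array([(u-K[0,2])/K[0,0],(v-K[1,2])/K[1,1],1.])
    o=T[:3,3]; return o+d*(h-o[2])/d[2]
def proj(c,p):
    q=c["view"]@np.append(p,1.); s=c["camera_matrix"]@q[:3]; return s[:2]/s[2]
E
cat > a.py <<'E'
from h import *
s=env.observe(); print({k:np.round(v,3) for k,v in s.items()})
for n in ("top","scene"):
    c=env.capture(n); cv2.imwrite(f"pics/{n}0.png",c["frame"])
    print(n,np.round(np.linalg.inv(c["view"])[:3],2).tolist(),c["camera_matrix"][0,0])
    for q in ["rig","knob","ring","ring_mark","carriage","pointer","round_post","square_post","lever","lever_tip","lever_pivot","knob_axis","motor","tape_roll","can"]:
        for d in env.spot_in(q,n)[:1]:
            u,v=int(d["location"][0]*640),int(d["location"][1]*480)
            print(q,round(d["confidence"],2),u,v,np.round(unproj(c,u,v),1))
E
python3 a.py
```

```text
{'time_s': np.float64(0.0), 'joint_pos': array([ 0.931,  0.381,  1.298,  0.   ,  1.464, -0.215]), 'joint_vel': array([ 0.   , -0.   , -0.001, -0.001, -0.   ,  0.001]), 'joint_torque': array([-1.0000e-03, -4.3792e+01, -2.2456e+01,  7.1000e-02,  3.5000e-02,
       -0.0000e+00]), 'tool_pos': array([226.52 , 500.89 , 238.124]), 'tool_rot': array([-6.62e-01, -3.07e+00,  2.00e-03]), 'wrist_force': array([-0.039, -0.591, -0.368]), 'torque': array([-0.033,  0.043, -0.033]), 'gripper_width': np.float64(1.001)}
top [[0.03, -1.0, 0.07, 452.94], [-1.0, -0.03, 0.01, -14.78], [-0.01, -0.07, -1.0, 1422.94]] 559.0532228612277
rig 0.8 325 258 [503.3 -44.8  15.3]
knob 0.55 464 232 [ 579.3 -394.6   11.1]
ring 0.72 345 276 [459.1 -90.6 113.8]
ring_mark 0.85 349 284 [ 440.7 -100.4  113.1]
carriage 0.86 325 235 [559.  -42.6  46.1]
pointer 0.83 324 236 [554.1 -39.7  76.6]
round_post 0.68 334 207 [627.6 -62.6  58. ]
square_post 0.68 325 235 [559.  -42.6  46.1]
lever 0.66 285 255 [506.2  53.9  60. ]
lever_tip 0.61 317 202 [636.2 -20.5  76.9]
lever_pivot 0.76 325 257 [506.  -44.9  10.3]
knob_axis 0.6 325 258 
[... 181 characters left out ...]
.93, 0.31, -0.19, 225.44], [-0.0, -0.52, -0.85, 1063.89]] 513.4549093659772
rig 0.95 316 249 [535.7 -18.7  61.5]
knob 0.73 290 203 [ 470.7 -108.3  110.6]
ring 0.67 293 216 [ 471.4 -103.6   61.6]
ring_mark 0.73 296 214 [466.2 -97.9  66. ]
carriage 0.79 304 257 [557.5 -39.7  46.9]
pointer 0.87 305 254 [559.5 -35.6  66.3]
round_post 0.85 278 279 [641.5 -64.6  71. ]
square_post 0.73 292 293 [648.6 -30.3  41.1]
lever 0.71 351 241 [493.   50.   72.5]
lever_tip 0.87 352 243 [497.8  54.1  73.5]
lever_pivot 0.96 313 252 [546.5 -21.6  63.4]
knob_axis 0.8 318 248 [501.1 -28.7   6.2]
motor 0.77 342 210 [404.9  -4.5  50. ]
tape_roll 0.75 255 267 [ 608.4 -143.2   16.9]
can 0.79 502 259 [442.  372.1 113.5]
```

```bash
python3 - <<'E'
import cv2,numpy as np
a=cv2.imread("pics/top0.png")[180:330,240:410]; b=cv2.imread("pics/scene0.png")[160:330,220:400]
a=cv2.resize(a,(450,397),interpolation=cv2.INTER_CUBIC)
a=cv2.resize(a,(400,353)); b=cv2.resize(b,(400,378))
o=np.zeros((378,800,3),np.uint8);o[:353,:400]=a;o[:,400:]=b
cv2.imwrite("pics/c0.png",o)
E
python3 - <<'E'
from h import *
c=env.capture("top")
v,u=np.mgrid[150:340,220:430]; z=c["z_map"][v,u]; P=unproj(c,u,v); 
m=(z>0)&(P[...,2]>100)&(P[...,2]<120); print("knobtop",m.sum(),P[m].mean(0) , np.ptp(P[m],0))
x,y=P[m][:,0],P[m][:,1]; print((x.min()+x.max())/2,(y.min()+y.max())/2)
m=(z>0)&(P[...,2]>59)&(P[...,2]<68)&(np.hypot(P[...,0]-460,P[...,1]+92)<62)
print("ring circ",cv2.minEnclosingCircle(P[m][:,:2].astype(np.float32)))
m=(z>0)&(P[...,2]>78)&(P[...,2]<95); 
n,l,st,ce=cv2.connectedComponentsWithStats(m.astype(np.uint8))
for i in range(1,n):
    q=P[l==i]; print(i,len(q),np.median(q,0).round(1),np.ptp(q,0).round(1))
m=((z>0)&(P[...,2]>5)&(P[...,2]<20)).astype(np.uint8)
n,l,st,ce=cv2.connectedComponentsWithStats(m); i=1+st[1:,4].argmax()
q=P[l==i][:,:2].astype(np.float32); r=cv2.minAreaRect(q); print("board",r, cv2.boxPoints(r))
E
```

```text
knobtop 336 [469.95846287 -65.85264446 111.8237719 ] [207.70536137 195.10702958  19.96081336]
537.5652165919419 -30.895144139369968
ring circ ((452.31610107421875, -108.64999389648438), 47.45002746582031)
1 1 [648.4 -29.8  79.2] [0. 0. 0.]
2 1 [645.9 -25.   78.6] [0. 0. 0.]
3 2 [643.6 -68.   94.3] [2.5 0.  0.8]
4 3 [640.3 -80.   94.7] [2.5 2.4 0.3]
5 1 [638.  -15.5  80.7] [0. 0. 0.]
6 2 [637.6 -66.9  94.5] [0.1 2.4 0.5]
7 3 [635.6 -84.9  94.6] [4.7 2.3 1.1]
8 1 [632.6 -61.1  94.5] [0. 0. 0.]
9 1 [633.1 -75.5  93.8] [0. 0. 0.]
10 1 [631.3 -27.8  79.1] [0. 0. 0.]
11 1 [628.  -61.3  92.7] [0. 0. 0.]
12 2 [626.1 -17.1  78.7] [0.1 2.4 0.1]
13 3 [622.6 -66.8  84.4] [2.8 4.7 9.6]
14 2 [625.5 -69.6  94.8] [0.1 2.4 0.2]
15 2 [623.6 -82.2  84.1] [2.7 2.4 2. ]
16 1 [620.  -73.9  82.4] [0. 0. 0.]
17 101 [ 552.2 -154.6   83.7] [29.3 22.1 13.1]
18 160 [543.4 -44.6  82.4] [28.2 48.5 13.2]
19 1 [558.5 -39.4  82.6] [0. 0. 0.]
20 1 [556.3 -49.1  83.3] [0. 0. 0.]
21 41 [486.3  54.5  85.7] [14.7 19.5 16.6]
22 1 [ 471.3 -101.2   89.2] [0. 0. 0.]
23 1 [468.9 -96.9  83.8] [0. 0. 0.]
24 1 [456.7 -89.6  90.3] [0. 0. 0.]
25 1 [444.9 -89.9  91.1] [0. 0. 0.]
26 1 [440.2 -92.4  90.6] [0. 0. 0.]
board ((507.2496032714844, -42.967010498046875), (294.4830322265625, 319.0223388671875), 86.86614227294922) [[ 339.92746  -181.26804 ]
 [ 658.4727   -198.70862 ]
 [ 674.5718     95.334015]
 [ 356.0265    112.7746  ]]
```

View pics/c0.png

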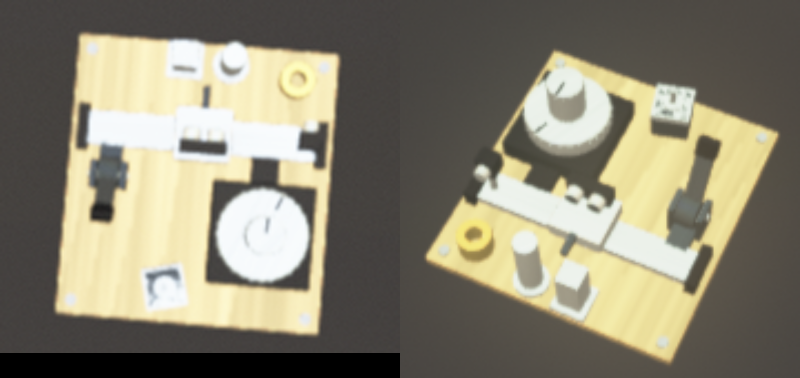

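The crops show the rig. The lever (left, ~(105,190)) leans toward the robot, so it is locked. The round post (~(235,60)) is to the right of the pointer (~(207,95)) and the square post is to its left. The measured ring circle matches the board pose within 1.5 mm, with board yaw about -0.055. I'll align the tool with the board and shut the fingers to push the lever.

>>> send_rows:
  series:
    - [[0,0,0,0,0,0,-0.123],[0,0,0,0,0,0,-0.123],[0,0,0,0,0,0,-0.124],[0,-20,-39.3,0,0,0,0],[0,-20,-39.3,0,0,0,0],[0,-20,-39.3,0,0,0,0],[0,-20,-39.3,0,0,0,0],[0,-20,-39.3,0,0,0,0],[0,-20,-39.3,0,0,0,0],[0,-20,-39.3,0,0,0,0],[0,-20,-39.3,0,0,0,0],[0,-20,-39.3,0,0,0,0]]
  force: 20

```text
time_s: 2.85
tool_pos: [387.4, 136.4, 239.0]
tool_rot: [0.086, 3.14, 0.0]
wrist_force: [-0.4, -0.1, -0.1]
gripper_width: 0.008
```

>>> send_rows:
  series:
    - [[0,-20,-39.3,0,0,0,0],[0,-20,-39.3,0,0,0,0],[0,0,0,0,0,0,0],[0,0,0,0,0,0,0]]

```text
time_s: 3.25
tool_pos: [422.7, 56.9, 238.6]
tool_rot: [-0.089, -3.14, -0.0]
wrist_force: [0.3, 0.7, 0.4]
gripper_width: 0.005
```

```bash
cat > w.py <<'E'
import sys
from h import *
s=env.observe(); r=R.from_rotvec(s["tool_rot"]).as_matrix(); print(np.round(s["tool_pos"],1),np.round(r[:,0],3),np.round(r[:,2],3),np.round(s["joint_pos"],2))
c=env.capture("wrist"); cv2.imwrite(f"pics/{sys.argv[1]}.png",c["frame"])
print(np.round(np.linalg.inv(c["view"])[:3],3).tolist())
for q in ["knob","pointer","round_post","lever","lever_tip","ring_mark","carriage"]:
    for d in env.spot_in(q,"wrist")[:1]:
        u,v=int(d["location"][0]*640),int(d["location"][1]*480)
        print(q,round(d["confidence"],2),u,v,np.round(unproj(c,u,v),1))
E
python3 w.py w1
```

```text
[422.7  56.9 238.6] [-0.998  0.057  0.   ] [-0.  0. -1.] [-0.15  0.16  1.61  0.    1.37 -1.66]
[[0.057, 0.945, 0.321, 338.832], [0.998, -0.054, -0.018, 61.345], [-0.0, 0.321, -0.947, 384.7]]
knob 0.69 139 266 [444.7 -95.8 112.7]
pointer 0.75 234 320 [537.6 -46.1  47.4]
lever 0.6 323 282 [466.9  53.4 114.1]
lever_tip 0.59 325 280 [464.7  55.1 115.1]
carriage 0.77 238 314 [529.5 -40.2  49.4]
```

View pics/w1.png

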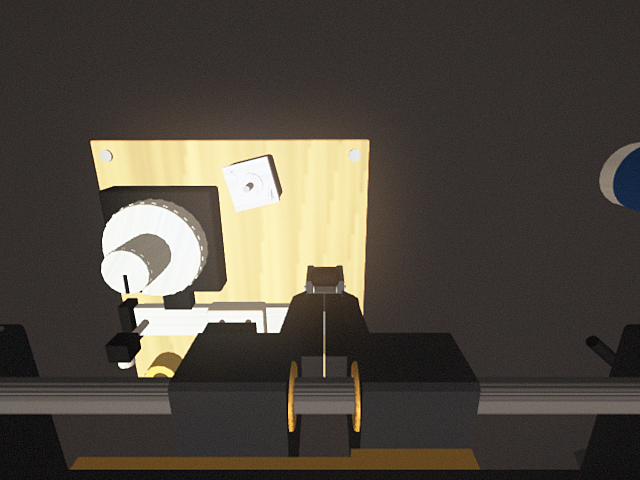

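The wrist view shows the lever tip at pixel (325,280), which gives (465,55,114) as predicted. The fingers are in line with the lever and on its near side. I'll go down and push.

>>> send_rows:
  series:
    - [[0,0,0,38,0,0,0],[0,0,0,38,0,0,0],[0,0,0,38,0,0,0],[0,0,0,38,0,0,0],[0,-15,0,0,0,0,0],[0,-12,0,0,0,0,0],[0,-10,0,0,0,0,0],[0,-10,0,0,0,0,0],[0,-10,0,0,0,0,0],[0,-10,0,0,0,0,0],[0,-10,0,0,0,0,0],[0,0,0,0,0,0,0]]

```text
time_s: 4.85
tool_pos: [500.9, 53.0, 86.7]
tool_rot: [0.086, 3.139, -0.0]
wrist_force: [-0.0, 0.0, 1.4]
gripper_width: 0.001
```

>>> send_rows:
  series:
    - [[0,-6,0,0,0,0,0],[0,-5,0,0,0,0,0],[0,-4,0,0,0,0,0],[0,0,0,0,0,0,0]]

```text
time_s: 5.25
tool_pos: [515.0, 52.3, 86.7]
tool_rot: [0.086, 3.14, 0.0]
wrist_force: [-2.0, 0.4, 0.1]
gripper_width: 0.008
```

>>> send_rows:
  series:
    - [[0,-3,0,0,0,0,0],[0,-3,0,0,0,0,0],[0,-3,0,0,0,0,0],[0,0,0,0,0,0,0]]

```text
time_s: 5.65
tool_pos: [524.0, 51.8, 86.8]
tool_rot: [0.086, 3.14, -0.0]
wrist_force: [-2.3, 0.7, 0.7]
gripper_width: 0.005
```

>>> send_rows:
  series:
    - [[0,-2,0,0,0,0,0],[0,0,0,0,0,0,0]]

```text
time_s: 5.85
tool_pos: [524.6, 51.8, 86.5]
tool_rot: [-0.086, -3.138, -0.0]
wrist_force: [-6.4, 0.1, 1.4]
gripper_width: 0.003
```

>>> send_rows:
  series:
    - [[0,-2,0,0,0,0,0],[0,0,0,0,0,0,0]]

```text
time_s: 6.05
tool_pos: [525.0, 51.9, 86.3]
tool_rot: [-0.085, -3.134, -0.0]
wrist_force: [-11.4, -0.2, 5.0]
gripper_width: 0.005
```

The lever is hard against its free stop. I'll back off, rise, go over to the knob and open the gripper.

>>> send_rows:
  series:
    - [[0,20,0,0,0,0,0],[0,20,0,0,0,0,0],[0,0,0,-35,0,0,0],[0,0,0,-35,0,0,0],[0,0,0,-35,0,0,0],[0.9,5.4,-33,0,0,0,0],[0.9,5.4,-33,0,0,0,0],[0.9,5.4,-33,0,0,0,0],[0.9,5.4,-33,0,0,0,0],[0.9,5.4,-33,0,0,0,0],[0.9,0,0,0,0,0,0],[0.9,0,0,0,0,0,0]]

```text
time_s: 7.25
tool_pos: [451.9, -109.9, 192.0]
tool_rot: [0.089, 3.139, -0.0]
wrist_force: [-0.0, -0.0, 0.0]
gripper_width: 0.618
```

```bash
python3 w.py w2; python3 - <<'E'
from h import *
for n in ("wrist","scene","top"):
    c=env.capture(n)
    v,u=np.mgrid[0:480,0:640]; z=c["z_map"]; P=unproj(c,u,v)
    def sel(x0,x1,y0,y1,z0,z1): return P[(z>0)&(P[...,0]>x0)&(P[...,0]<x1)&(P[...,1]>y0)&(P[...,1]<y1)&(P[...,2]>z0)&(P[...,2]<z1)]
    q=sel(415,490,-150,-70,108,117)
    if len(q)>5: print(n,"knob top",len(q),cv2.minEnclosingCircle(q[:,:2].astype(np.float32)),np.median(q[:,2]))
    q=sel(480,600,30,80,95,125)
    if len(q)>3: print(n,"lever high",len(q),np.median(q,0))
E
```

```text
[ 451.9 -109.9  192. ] [-0.998  0.056 -0.001] [ 0.001 -0.    -1.   ] [-0.49  0.28  1.6   0.    1.26 -2.01]
[[0.056, 0.945, 0.322, 367.791], [0.998, -0.053, -0.019, -105.451], [-0.001, 0.323, -0.946, 337.911]]
knob 0.71 326 240 [ 445.  -108.5  111.2]
pointer 0.75 379 311 [537.2 -64.9  48.4]
round_post 0.68 371 419 [618.5 -78.6  91. ]
lever 0.71 519 297 [519.6  49.8  67. ]
lever_tip 0.84 521 295 [519.4  52.8  64.2]
ring_mark 0.68 322 202 [ 429.9 -110.5   64. ]
carriage 0.81 377 310 [535.7 -66.8  49.1]
wrist knob top 2622 ((449.95758056640625, -109.70219421386719), 20.214637756347656) 112.12092888821064
scene knob top 188 ((452.24462890625, -106.50434112548828), 21.057580947875977) 111.11118680759074
scene lever high 70 [556.18867082  54.0553227  110.40516367]
top lever high 93 [551.29486189  50.65150272 110.40787106]
```

View pics/w2.png

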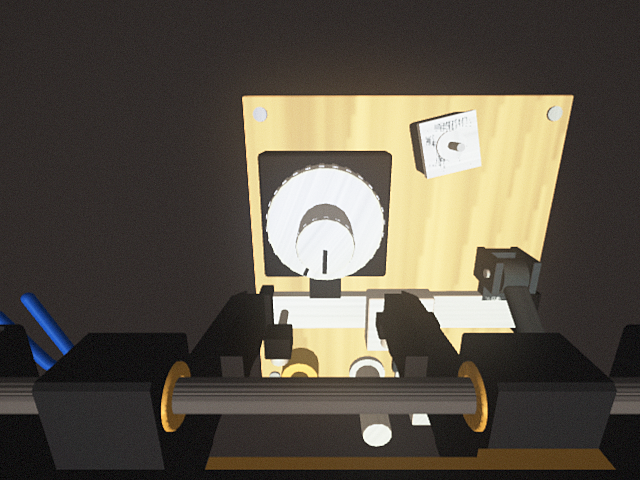

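The wrist view shows the knob at (326,240), the pointer beside the finger, the round post at (372,420), and the lever leaning over to the rail side (free; tip high at x≈555). I'll go down over the knob and grip it 13 mm above the ring.

>>> send_rows:
  series:
    - [[0.9,0.8,0.3,28,0,0,0],[0.9,0,0,28,0,0,0],[0.9,0,0,28,0,0,0],[0.9,0,0,20,0,0,0],[0.9,0,0,10,0,0,0],[0.9,0,0,0,0,0,0],[0.3,0,0,0,0,0,0],[0.3,0,0,0,0,0,0],[0.3,0,0,0,0,0,0],[0.3,0,0,0,0,0,0],[0.3,0,0,0,0,0,0]]
  force: 20

```text
time_s: 8.9
tool_pos: [450.9, -109.1, 78.0]
tool_rot: [0.086, 3.14, -0.0]
wrist_force: [-0.2, -0.1, 0.7]
gripper_width: 0.472
```

>>> send_rows:
  series:
    - [[0.3,0,0,0,0,0,0],[0.3,0,0,0,0,0,0.08],[0.3,0,0,0,0,0,0.09],[0.3,0,0,0,0,0,0.09],[0.3,0,0,0,0,0,0.09],[0.3,0,0,0,0,0,0.09],[0.3,0,0,0,0,0,0.09],[0.3,0,0,0,0,0,0.09],[0.3,0,0,0,0,0,0.09],[0.3,0,0,0,0,0,0.09],[0.3,0,0,0,0,0,0]]

```text
time_s: 10.0
tool_pos: [450.7, -109.6, 78.0]
tool_rot: [1.303, 2.858, -0.002]
wrist_force: [-3.6, -4.1, 4.3]
gripper_width: 0.448
```

```bash
python3 w.py w3; python3 - <<'E'
import cv2,numpy as np
from h import *
c=env.capture("scene"); f=c["frame"]
o=np.zeros((480,800,3),np.uint8); w=cv2.imread("pics/w3.png")
o[:, :420]=cv2.resize(w[150:450,200:462],(420,480)); o[:, 420:]=cv2.resize(f[180:320,230:340],(380,480))
cv2.imwrite("pics/c3.png",o)
E
```

```text
[ 450.7 -109.6   78. ] [-0.656  0.755 -0.001] [-0.    -0.001 -1.   ] [-0.49  0.43  1.77 -0.    0.94 -1.21]
[[0.755, 0.621, 0.211, 395.525], [0.656, -0.714, -0.244, -46.424], [-0.001, 0.322, -0.947, 223.934]]
knob 0.95 324 331 [ 443.2 -101.4  111.7]
pointer 0.91 508 312 [538.7 -56.7  48.5]
round_post 0.81 580 428 [619.4 -77.9  61. ]
lever 0.86 629 109 [498.7  48.   47.8]
lever_tip 0.87 632 107 [498.9  49.3  48. ]
ring_mark 0.86 320 248 [432.5 -91.9  63.6]
carriage 0.79 511 310 [539.5 -54.8  47.8]
```

View pics/c3.png

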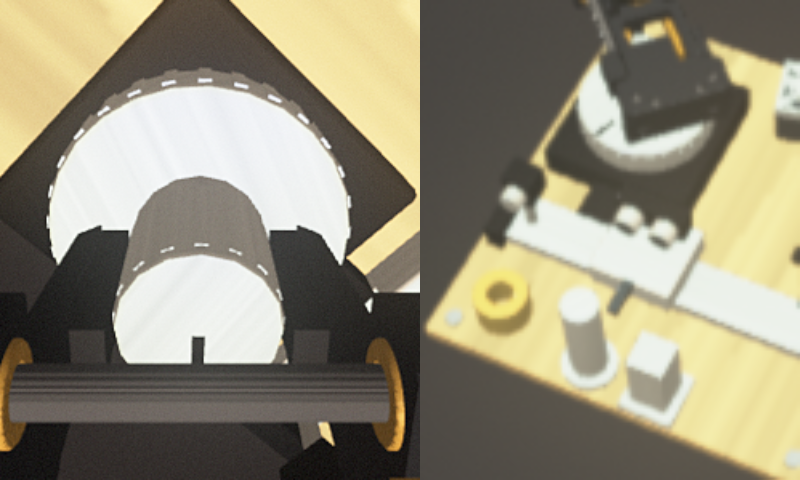

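The wrist crop shows the knob mark still centred between the fingers, so there is no slip. The scene crop shows the pointer nearing the round post. Next I'll measure carriage and post numerically.

```bash
cat > m.py <<'E'
from h import *
yaw=-0.055; C=np.array([506.5,-42.2]); B=np.array([[np.cos(yaw),np.sin(yaw)],[-np.sin(yaw),np.cos(yaw)]])
def tob(P): q=P.copy(); q[...,:2]=(P[...,:2]-C)@B.T; return q
def run(names):
  for n in names:
    c=env.capture(n); v,u=np.mgrid[0:480,0:640]; z=c["z_map"]; P=tob(unproj(c,u,v)); P[z<=0]=-9999
    def sel(x0,x1,y0,y1,z0,z1): return (P[...,0]>x0)&(P[...,0]<x1)&(P[...,1]>y0)&(P[...,1]<y1)&(P[...,2]>z0)&(P[...,2]<z1)
    m=sel(105,150,-45,-5,78,92); q=P[m]
    if len(q)>8: print(n,"post top",len(q),"median",np.median(q,0).round(1),"circ",np.round(cv2.minEnclosingCircle(q[:,:2].astype(np.float32))[0],1))
    m=sel(105,150,-50,-5,30,75); q=P[m]
    if len(q)>8: print(n,"post side y",len(q),np.percentile(q[:,1],[2,50,98]).round(1))
    m=sel(20,80,-90,60,43,52); q=P[m]
    if len(q)>20:
        print(n,"carr top",len(q),"y pct",np.percentile(q[:,1],[1,50,99]).round(1),"x",np.percentile(q[:,0],[1,99]).round(1),"z",np.median(q[:,2]).round(1))
    m=sel(83,105,-60,30,36,50); q=P[m]
    if len(q)>3: print(n,"pointer",len(q),np.median(q,0).round(1),"y",q[:,1].min().round(1),q[:,1].max().round(1),"x",q[:,0].min().round(1),q[:,0].max().round(1))
    # board edges
    m=sel(-200,200,-200,200,8,17).astype(np.uint8); m=cv2.morphologyEx(m,cv2.MORPH_OPEN,np.ones((3,3)))
    q=P[m>0][:,:2].astype(np.float32)
    if len(q)>100:
        r=cv2.minAreaRect(q); print(n,"board",np.round(r[0],1),np.round(r[1],1),round(r[2],2))
if __name__=="__main__":
    import sys; run(sys.argv[1:])
E
python3 m.py scene top wrist
```

```text
scene post top 36 median [135.9 -15.6  84.3] circ [129.3 -21.1]
scene post side y 109 [-31.9 -16.1 -10.4]
scene carr top 396 y pct [-48.1 -15.5  11.1] x [23.8 78.1] z 46.9
scene pointer 30 [ 92.4 -18.   46.7] y -22.7 -13.7 x 83.6 100.1
scene board [-1.   2.7] [279.4 302. ] 89.88
top post side y 22 [-33.3 -21.4 -12.5]
top carr top 235 y pct [-49.4 -17.7   9.4] x [22.8 78.4] z 48.6
top pointer 14 [ 94.3 -20.3  47.2] y -24.0 -16.1 x 84.1 102.0
top board [0.4 1.1] [298.3 280.1] 0.18
wrist post side y 726 [-37.4 -29.5 -19.3]
wrist carr top 2313 y pct [-39.9 -10.9   8.6] x [20.1 67.3] z 48.1
wrist board [-3.3 -0.6] [299.4 280.1] 0.06
```

>>> send_rows:
  series:
    - [[0.3,0,0,0,0,0,0.06],[0.3,0,0,0,0,0,0.05],[0.3,0,0,0,0,0,0],[0.3,0,0,0,0,0,0]]

```text
time_s: 11.0
tool_pos: [450.6, -109.7, 78.0]
tool_rot: [1.454, 2.785, -0.002]
wrist_force: [-3.9, -4.9, 3.0]
gripper_width: 0.448
```

>>> send_rows:
  series:
    - [[0.9,0,0,0,0,0,0],[0.9,0,0,0,0,0,0],[0.9,0,0,0,0,0,0],[0.9,0,0,-30,0,0,0],[0.9,0,0,-40,0,0,0],[0.9,0,0,-40,0,0,0],[0.9,0,0,-30,0,0,-0.12],[0.9,0,0,-20,0,0,-0.12],[0.9,0,0,0,0,0,-0.12],[0.9,0,0,0,0,0,-0.12],[0.9,0,0,0,0,0,-0.12],[0.9,0,0,0,0,0,-0.12]]

```text
time_s: 12.2
tool_pos: [450.7, -108.9, 237.7]
tool_rot: [-0.375, -3.119, -0.001]
wrist_force: [0.3, -0.6, 0.2]
gripper_width: 0.901
```

>>> send_rows:
  series:
    - [[0.9,0,0,0,0,0,-0.095],[0.9,0,0,0,0,0,-0.095],[0.9,-35,12,0,0,0,0],[0.9,-35,12,0,0,0,0],[0.9,-35,12,0,0,0,0],[0.9,-36,11,0,0,0,0],[0.9,0,0,0,0,0,0],[0.9,0,0,0,0,0,0]]

```text
time_s: 13.0
tool_pos: [594.0, -69.5, 237.0]
tool_rot: [-0.084, -3.139, -0.001]
wrist_force: [-0.3, -0.6, -0.8]
gripper_width: 0.9
```

```bash
python3 w.py w4; python3 m.py wrist scene; cp pics/w4.png /tmp/
```

```text
[594.  -69.5 237. ] [-0.999  0.053  0.001] [-0.001  0.    -1.   ] [-0.31  0.47  1.16 -0.    1.52 -1.83]
[[0.053, 0.946, 0.32, 510.334], [0.999, -0.051, -0.017, -65.417], [0.0, 0.32, -0.947, 383.114]]
knob 0.86 258 33 [ 454.3 -106.3  111.3]
pointer 0.96 320 167 [552.4 -71.2  49.4]
round_post 0.78 320 249 [618.4 -74.5  87. ]
lever 0.71 467 138 [531.6  48.7  82.4]
lever_tip 0.74 470 141 [533.8  49.9  85.9]
ring_mark 0.63 276 59 [467.1 -98.4  88.1]
carriage 0.63 323 166 [551.8 -68.4  48.1]
wrist post top 141 median [115.  -25.1  85.5] circ [121.5 -25.7]
wrist post side y 354 [-37.4 -25.3 -14. ]
wrist carr top 2245 y pct [-53.5 -24.3   5.6] x [20.4 77.7] z 48.1
wrist pointer 128 [ 90.9 -23.8  48.2] y -27.2 -20.4 x 83.3 98.8
wrist board [26.1 -0.5] [241.5 280.2] 0.04
scene post top 41 median [134.9 -17.6  86.7] circ [127.5 -24. ]
scene post side y 109 [-31.  -16.3  -9.9]
scene carr top 388 y pct [-50.6 -17.4   8.3] x [24.6 78.2] z 46.9
scene pointer 32 [ 92.8 -20.9  45.4] y -25.4 -17.3 x 83.1 101.2
scene board [-1.1  2. ] [301.1 280.5] 0.01
```

View pics/w4.png

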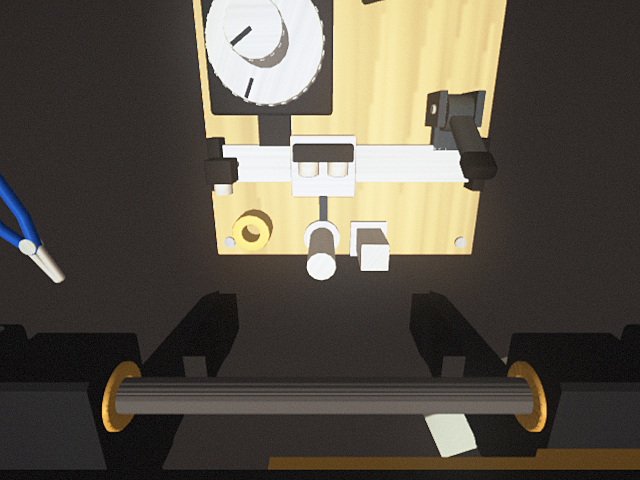

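The view shows the lever over the rail (free), the pointer at (323,205), and the round post's top at (321,264) with its foot at (322,235). They look nearly in line. I'll measure that finely in this picture.

```bash
python3 - <<'E'
from h import *; from m import tob
c=env.capture("wrist"); g=cv2.cvtColor(c["frame"],cv2.COLOR_BGR2GRAY)
def rep(n,u,v,h): print(n,np.round([u,v],1),tob(atheight(c,u,v,h)[None])[0].round(2))
# post top: bright ellipse in ROI
roi=g[242:285,300:342]; m=(roi>205).astype(np.uint8)
n,l,st,ce=cv2.connectedComponentsWithStats(m); i=1+st[1:,4].argmax(); ys,xs=np.where(l==i)
(cx,cy),ax,an=cv2.fitEllipse(cv2.findContours((l==i).astype(np.uint8),0,2)[0][0]); print(st[i],ax)
rep("post top",300+cx,242+cy,85)
for r in range(198,218,3):
    row=255-g[r,310:336].astype(float); w=np.clip(row-row.min()-0.5*np.ptp(row),0,None); u=310+(w*np.arange(26)).sum()/w.sum()
    rep("ptr",u,r,47)
# post cylinder edges vs. board, foot widest (z~15?), carriage side edges
for r in (152,160,190): 
    e=np.abs(np.gradient(cv2.GaussianBlur(g,(3,3),0)[r].astype(float))); a=270+e[270:310].argmax(); b=340+e[340:375].argmax(); rep("carL",a,r,48);rep("carR",b,r,48)
print(g[236,295:350]); print(g[255,300:342])
for r in(236,):
    a=300;rep("f",a,r,18)
cv2.imwrite("pics/c4.png",cv2.resize(c["frame"][130:290,270:400],None,fx=4,fy=4,interpolation=cv2.INTER_CUBIC)[:600])
E
```

```text
[  8  11  28  26 592] (25.572542190551758, 27.970726013183594)
post top [321.5 265.3] [130.33 -25.5   85.  ]
ptr [323.7 198. ] [ 77.16 -23.53  47.  ]
ptr [323.5 201. ] [ 80.06 -23.67  47.  ]
ptr [323.5 204. ] [ 82.98 -23.72  47.  ]
ptr [323.6 207. ] [ 85.91 -23.63  47.  ]
ptr [323.5 210. ] [ 88.86 -23.68  47.  ]
ptr [323.5 213. ] [ 91.82 -23.68  47.  ]
ptr [323.5 216. ] [ 94.8  -23.74  47.  ]
carL [293 152] [ 34.48 -51.41  48.  ]
carR [354 152] [34.48  4.02 48.  ]
carL [293 160] [ 41.62 -51.6   48.  ]
carR [353 160] [41.62  3.29 48.  ]
carL [292 190] [ 69.31 -53.31  48.  ]
carR [354 190] [69.3   4.95 48.  ]
[233 231 230 229 230 227 225 227 223 233 243 241 242 248 254 206 133 127
 131 134 136 137 133 132 132 133 129 133 134 132 128 133 131 133 128 133
 129 126 106 244 249 243 243 246 247 231 223 221 222 224 223 226 223 224
 225]
[ 71  68  72  73  71  67  74  64 115 133 124 137 208 244 246 250 250 249
 247 245 244 244 246 247 248 248 248 249 252 246 225 191 137 124 135 109
  77  74  71  69  67  74]
f [300 236] [124.61 -48.85  18.  ]
```

View pics/c4.png

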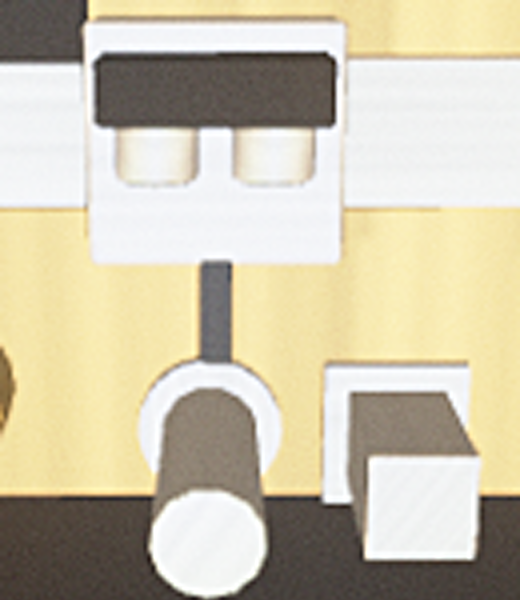

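The pointer is at board y −23.7. The post axis is at −25.5 by its top and about −25.8 by its foot. About 1.9 mm is left, i.e. −0.075 rad. I'll regrip at the orientation used at release and add that.

>>> send_rows:
  series:
    - [[0.9,35,-12,0,0,0,0],[0.9,35,-12,0,0,0,0],[0.9,35,-12,0,0,0,0],[0.9,36,-11.5,0,0,0,0],[0.9,0,0,0,0,0,0.13],[0.9,0,0,0,0,0,0.13],[0.9,0,0,0,0,0,0.13],[0.9,0,0,0,0,0,0.13],[0.9,0,0,0,0,0,0.13],[0.9,0,0,0,0,0,0.13],[0.9,0,0,0,0,0,0.13],[0.9,0,0,0,0,0,0]]

```text
time_s: 14.75
tool_pos: [450.7, -109.6, 237.8]
tool_rot: [1.459, 2.782, 0.0]
wrist_force: [-0.2, 0.4, 1.3]
gripper_width: 0.904
```

>>> send_rows:
  series:
    - [[0.9,0,0,35,0,0,0],[0.9,0,0,35,0,0,0],[0.9,0,0,35,0,0,0],[0.9,0,0,30,0,0,0],[0.9,0,0,15,0,0,0],[0.9,0,0,9,0,0,0],[0.9,0,0,0,0,0,0]]

```text
time_s: 15.45
tool_pos: [450.6, -109.5, 78.2]
tool_rot: [-1.454, -2.783, -0.0]
wrist_force: [1.2, -1.0, 0.7]
gripper_width: 0.903
```

>>> send_rows:
  series:
    - [[0.3,0,0,0,0,0,0],[0.3,0,0,0,0,0,0],[0.3,0,0,0,0,0,0],[0.3,0,0,0,0,0,0],[0.3,0,0,0,0,0,0],[0.3,0,0,0,0,0,0.04],[0.3,0,0,0,0,0,0.035],[0.3,0,0,0,0,0,0],[0.3,0,0,0,0,0,0],[0.3,0,0,0,0,0,0]]

```text
time_s: 16.45
tool_pos: [450.6, -109.8, 79.0]
tool_rot: [1.56, 2.727, -0.001]
wrist_force: [-3.3, -3.7, 5.4]
gripper_width: 0.451
```

>>> send_rows:
  series:
    - [[0.9,0,0,0,0,0,0],[0.9,0,0,0,0,0,0],[0.9,0,0,0,0,0,0],[0.9,0,0,-30,0,0,0],[0.9,0,0,-40,0,0,0],[0.9,0,0,-40,0,0,0],[0.9,0,0,-30,0,0,-0.12],[0.9,0,0,-20,0,0,-0.12],[0.9,0,0,0,0,0,-0.12],[0.9,0,0,0,0,0,-0.12],[0.9,0,0,0,0,0,-0.12],[0.9,0,0,0,0,0,-0.12]]

```text
time_s: 17.65
tool_pos: [450.8, -109.4, 238.6]
tool_rot: [-0.492, -3.103, -0.001]
wrist_force: [-0.5, 0.0, -0.6]
gripper_width: 0.898
```

>>> send_rows:
  series:
    - [[0.9,0,0,0,0,0,-0.13],[0.9,0,0,0,0,0,-0.135],[0.9,-35,12,0,0,0,0],[0.9,-35,12,0,0,0,0],[0.9,-35,12,0,0,0,0],[0.9,-36,11,0,0,0,0],[0,0,0,0,0,0,0],[0,0,0,0,0,0,0],[0,0,0,0,0,0,0]]

```text
time_s: 18.55
tool_pos: [593.3, -70.5, 238.8]
tool_rot: [-0.086, -3.14, -0.0]
wrist_force: [0.1, 0.0, -0.2]
gripper_width: 0.651
```

```bash
cat > f.py <<'E'
from h import *; from m import tob
import sys
s=env.observe(); print(np.round(s["tool_pos"],1),np.round(R.from_rotvec(s["tool_rot"]).as_matrix()[:,0],3))
c=env.capture("wrist"); g=cv2.cvtColor(c["frame"],cv2.COLOR_BGR2GRAY)
def rep(n,u,v,h): print(n,np.round([u,v],1),tob(atheight(c,u,v,h)[None])[0].round(2))
P=lambda x,y,z: proj(c,np.append(np.array([506.5,-42.2])+np.array([[np.cos(.055),np.sin(.055)],[-np.sin(.055),np.cos(.055)]])@[x,y],z))
u0,v0=P(129,-25.5,85).astype(int)
roi=g[v0-22:v0+22,u0-21:u0+21]; m=(roi>205).astype(np.uint8)
n,l,st,ce=cv2.connectedComponentsWithStats(m); i=l[22,21]
(cx,cy),ax,an=cv2.fitEllipse(cv2.findContours((l==i).astype(np.uint8),0,2)[0][0]); print(st[i],ax)
rep("post top",u0-21+cx,v0-22+cy,85)
uu=[]
for r in range(200,218,3):
    a=int(P(88,-25,47)[0])-13
    row=255-g[r,a:a+26].astype(float); w=np.clip(row-row.min()-0.5*np.ptp(row),0,None); u=a+(w*np.arange(26)).sum()/w.sum(); uu.append(u)
rep("ptr",np.mean(uu),208.5,47)
# foot (white disc on board, top z~15-18)
cv2.imwrite(sys.argv[1],cv2.resize(c["frame"][0:290,190:510],None,fx=2,fy=2,interpolation=cv2.INTER_CUBIC)[:600])
E
python3 f.py pics/c5.png; python3 m.py wrist scene top| grep -v board
```

```text
[593.3 -70.5 238.8] [-0.998  0.055  0.001]
[  7  11  29  27 596] (25.85398292541504, 27.65946388244629)
post top [322.  265.7] [130.35 -25.49  85.  ]
ptr [322.3 208.5] [ 86.85 -25.36  47.  ]
wrist post top 133 median [115.1 -25.6  85.1] circ [122.8 -25.3]
wrist post side y 353 [-37.2 -25.7 -13.8]
wrist carr top 2172 y pct [-55.5 -25.7   3.6] x [20.7 77.4] z 48.1
wrist pointer 148 [ 91.2 -25.8  48. ] y -29.7 -21.9 x 83.1 99.4
scene post top 35 median [136.1 -16.8  84.8] circ [127.9 -22.2]
scene post side y 107 [-31.8 -15.8 -10.4]
scene carr top 394 y pct [-52.2 -19.6   6.7] x [23.7 77.5] z 47.0
scene pointer 32 [ 93.1 -22.7  46.3] y -27.0 -18.5 x 83.1 101.1
top carr top 224 y pct [-53.9 -24.3   4.9] x [30.7 77.2] z 48.8
top pointer 7 [ 86.9 -24.3  48.5] y -26.8 -21.5 x 84.2 91.5
```

View pics/c5.png

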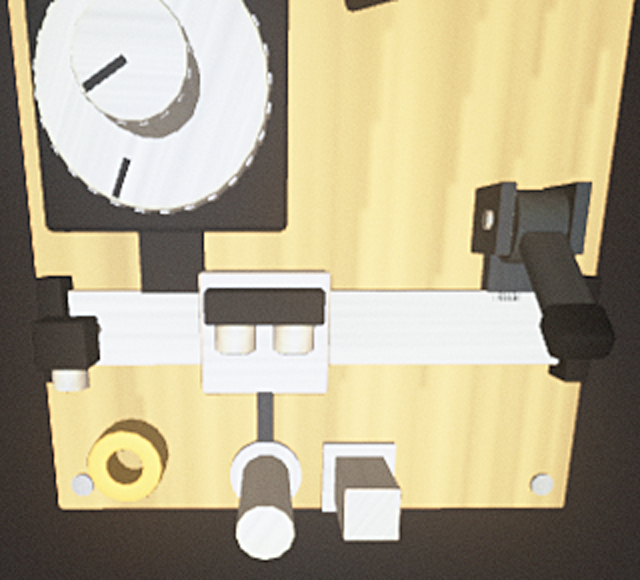

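The pointer (edge fit) is at board y −25.4 against the post at −25.5. The view shows the pointer at (264,415) running into the middle of the post's foot (265,470), with the ring mark where it was. Now I'll flip the lever back from the far side with shut fingers.

>>> send_rows:
  series:
    - [[0,2,30,0,0,0,0],[0,2,30,0,0,0,0],[0,2,30,0,0,0,0],[0,2,28.5,0,0,0,0],[0,0,0,0,0,0,0],[0,0,0,38,0,0,0],[0,0,0,38,0,0,0],[0,0,0,38,0,0,0],[0,0,0,38,0,0,0],[0,0,0,0,0,0,0]]

```text
time_s: 19.75
tool_pos: [590.2, 47.6, 82.7]
tool_rot: [-0.087, -3.132, -0.001]
wrist_force: [-0.6, 0.3, 1.4]
gripper_width: 0.004
```

>>> send_rows:
  series:
    - [[0,10,0,0,0,0,0],[0,10,0,0,0,0,0],[0,10,0,0,0,0,0],[0,10,0,0,0,0,0],[0,10,0,0,0,0,0],[0,10,0,0,0,0,0],[0,10,0,0,0,0,0],[0,10,0,0,0,0,0],[0,5,0,0,0,0,0],[0,3,0,0,0,0,0],[0,0,0,0,0,0,0]]

```text
time_s: 20.85
tool_pos: [504.3, 53.3, 86.6]
tool_rot: [-0.086, -3.14, -0.0]
wrist_force: [1.0, -0.1, -0.5]
gripper_width: 0.006
```

>>> send_rows:
  series:
    - [[0,3,0,0,0,0,0],[0,2,0,0,0,0,0],[0,0,0,0,0,0,0],[0,0,0,0,0,0,0]]

```text
time_s: 21.25
tool_pos: [499.6, 53.5, 86.7]
tool_rot: [-0.086, -3.14, -0.0]
wrist_force: [0.8, -0.6, -1.0]
gripper_width: 0.005
```

>>> send_rows:
  series:
    - [[0,2,0,0,0,0,0],[0,2,0,0,0,0,0],[0,0,0,0,0,0,0],[0,0,0,0,0,0,0]]

```text
time_s: 21.65
tool_pos: [495.6, 53.7, 86.8]
tool_rot: [-0.086, -3.14, -0.0]
wrist_force: [2.2, -0.1, -0.6]
gripper_width: 0.006
```

>>> send_rows:
  series:
    - [[0,2,0,0,0,0,0],[0,0,0,0,0,0,0]]

```text
time_s: 21.85
tool_pos: [493.7, 53.8, 86.8]
tool_rot: [0.086, 3.14, -0.0]
wrist_force: [2.4, 0.1, 0.9]
gripper_width: 0.008
```

>>> send_rows:
  series:
    - [[0,2,0,0,0,0,0],[0,0,0,0,0,0,0]]

```text
time_s: 22.05
tool_pos: [492.9, 53.8, 87.2]
tool_rot: [0.086, 3.137, -0.0]
wrist_force: [6.5, 0.2, 0.4]
gripper_width: 0.005
```

>>> send_rows:
  series:
    - [[0,2,0,0,0,0,0],[0,0,0,0,0,0,0]]

```text
time_s: 22.25
tool_pos: [492.2, 53.7, 87.6]
tool_rot: [0.086, 3.134, -0.001]
wrist_force: [9.8, -0.0, -0.3]
gripper_width: 0.006
```

The lever is at the locked stop (force rising, no more motion). I'll retreat and check from the viewing place.

>>> send_rows:
  series:
    - [[0,-20,0,0,0,0,0],[0,-20,0,0,0,0,0],[0,0,0,-38,0,0,0],[0,0,0,-38,0,0,0],[0,0,0,-38,0,0,0],[0,0,0,-37,0,0,0],[0.3,-17,-30,0,0,0,0],[0.5,-17,-30,0,0,0,0],[0.7,-17,-30,0,0,0,0],[0.9,-17,-30,0,0,0,0],[0.9,0,0,0,0,0,0],[0.9,0,0,0,0,0,0]]

```text
time_s: 23.45
tool_pos: [590.4, -71.6, 237.0]
tool_rot: [-0.087, -3.138, -0.001]
wrist_force: [-0.4, 0.7, 0.5]
gripper_width: 0.53
```

```bash
python3 f.py pics/c6.png; python3 m.py wrist scene | grep -v board; python3 - <<'E'
from h import *
from m import tob
for n in ("scene","top"):
    c=env.capture(n); v,u=np.mgrid[0:480,0:640]; P=tob(unproj(c,u,v)); m=(c["z_map"]>0)&(abs(P[...,1]-95)<16)&(abs(P[...,0])<75)&(P[...,2]>100)&(P[...,2]<125)
    q=P[m]; print(n,len(q),np.median(q,0).round(1) if len(q) else "")
a=cv2.imread("pics/w4.png"); # ring mark, before/after in the world
c=env.capture("wrist")
for d in env.silhouettes("ring_mark","wrist")[:1]: 
    print(d["confidence"],np.array(d["location"])*[640,480],d["pixels"].sum())
E
```

```text
[590.4 -71.6 237. ] [-0.998  0.056  0.002]
[  7  11  29  27 598] (25.765995025634766, 27.931318283081055)
post top [323.5 269.9] [130.52 -25.43  85.  ]
ptr [323.5 208.5] [ 83.24 -25.37  47.  ]
wrist post top 148 median [115.  -26.   85.3] circ [121.4 -25.6]
wrist post side y 361 [-37.3 -26.1 -13.9]
wrist carr top 2216 y pct [-55.3 -26.1   3.8] x [20.1 77.4] z 48.1
wrist pointer 127 [ 90.8 -26.2  48.3] y -29.1 -22.3 x 83.3 98.5
scene post top 38 median [136.9 -15.7  85.2] circ [130.  -20.5]
scene post side y 106 [-31.7 -16.  -10.4]
scene carr top 385 y pct [-51.3 -19.8   6.3] x [24.4 77.4] z 47.0
scene pointer 32 [ 92.9 -22.9  46.2] y -28.1 -19.1 x 83.3 101.3
scene 92 [-40.6  97.5 107.5]
top 80 [-42.6  95.  111.2]
0.72 [280.512  63.6  ] 7283
```

View pics/c6.png

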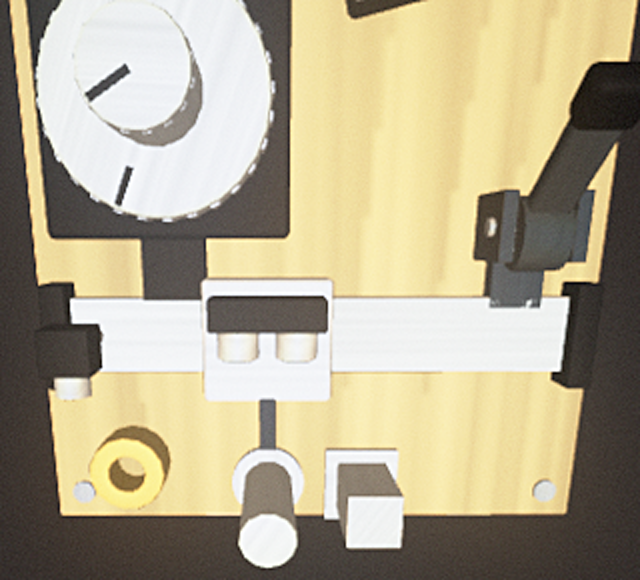

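The lever now leans to the robot's side, and the pointer is still centred on the post. Last, I'll compare the ring mark's angle with its value before the knob was turned, then hand in.

```bash
python3 - <<'E'
from h import *
c=env.capture("wrist"); K=c["camera_matrix"]
def ang(T,px):
    T=np.vstack([np.array(T),[0,0,0,1]]); p=atheight({"view":np.linalg.inv(T),"camera_matrix":K},*px,64); d=p[:2]-[451,-109.3]; return p.round(1),np.hypot(*d).round(1),np.arctan2(d[1],d[0]).round(3)
w2=[[0.056,0.945,0.322,367.791],[0.998,-0.053,-0.019,-105.451],[-0.001,0.323,-0.946,337.911]]
print("before",ang(w2,(306,271)),"after",ang(np.linalg.inv(c["view"])[:3],(252,93)))
print(env.close_job())
E
```

```text
before (array([ 487.2, -127.2,   64. ]), np.float64(40.4), np.float64(-0.459)) after (array([ 484.6, -124.9,   64. ]), np.float64(37.0), np.float64(-0.435))
the job is handed in; nothing more can be done
None
```

The job is done and handed in at about 24 s of the 72 s allowed. I flipped the lever to its free stop, turned only the inner knob about −0.985 rad in two grips, then flipped the lever back to its locked stop.

**Last checks**
- **Pointer:** in the close wrist view after locking, the pointer is at board y −25.4 mm and the round post at −25.4 mm, so they agree within about 0.3 mm.
- **Lever:** it leans to the robot's side with its tip at board x about −42 mm. The push force had risen to about 10 N with almost no further motion, so it is hard against the stop.
- **Ring mark:** its angle was −0.46 rad before and −0.44 rad after. That difference is within the error of reading the mark by eye.
- **Touching:** the gripper was high above the rig and touching nothing at hand-in.

**Disagreement:** depth readings from the scene camera put the post 1–2 mm off the pointer. That camera sees the post from the side, so I trusted the overhead wrist view instead.

I did not measure the poses of the loose things on the bench, but the arm stayed clear of them throughout.

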